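# Load a sample tin past the one-way flap of the resting rack and start the timer

## Robot

A 6-joint arm with a two-finger parallel gripper is mounted at the origin on a cart in front of the work surface, level with it; the furniture and walls round the work are solid. World frame = base frame: x ahead of the robot, y to its left, z up, the work surface at z = 0. Lengths are in mm, angles in rad, forces in N, time in s.
With the tool pointing down it reaches from about 350 to 775 mm from the base axis. Payload 7.3 kg.
Tool frame: the origin (TCP) lies at the centre of the arm's flange, where the gripper is bolted on; the fingertips stand 178 mm ahead of it and the grasp point (between the pads) lies 159 mm ahead of it; z points along the fingers, y is the direction in which the jaws open and shut (so a half turn about z gives the same grasp; the last joint's range is limited). The gripper opens to 92 mm and grips with 3 to 60 N. Pads are 19 mm wide; open, the fingers measure 130 mm over their backs; the gripper's body (75 mm by 190 mm) begins 47 mm behind the grasp point.
Start: joints at [-1.314, 0.342, 1.524, -0, 1.275, -0.146], TCP at [205.817, -482.977, 404.741] pointing down, gripper open.
Joint ranges: [-2.53, 2.53], [-0.77, 2.02], [0.04, 2.7], [-1, 4.14], [0.28, 2.66], [-3.11, 3.11]. Speed limits (rad/s): [2.57, 2.57, 3.14, 3.14, 3.14, 3.14].

## Interface

Orientations are given as [roll, pitch, yaw] about the fixed x, y, z axes, in that order (R = Rz(yaw) Ry(pitch) Rx(roll)).
In Python, from plant import get_obs, capture, close_job gives the robot as it stands. The module is installed in compiled form; this text tells all that it offers.
- The arm moves only by the shell command python3 -m pendant 'ROWS'. ROWS is JSON, a list of rows, each a list of 3 entries, a list of its own where there are three numbers: the shift along the tool's x, y, z in m, then the turn, a rotation vector about the tool's x, y, z in rad, then the finger opening in m, from 0 to 0.0918. In form: [[[tx, ty, tz], [wx, wy, wz], fingers], ...]. A call has 1 to 10 rows; each row is the pose to reach, as a shift and turn from the pose commanded when the call began, along the tool's axes at that moment; what a row does not reach only later rows make up. A row lasts 1/12 s, in which the tool goes at most 41.7 mm and 7.16 degrees, less where a joint would pass 70% of its speed; a pose out of reach is approached as far as the arm can. A call with a gripper value outside its range is refused whole. The fingers move at their own pace and stop on an object; the grip force is fixed at half the most. Time passes only in rows, so rows that repeat a pose let the fingers close. It gives the time, the measured TCP pose, the force and the opening at its end, in the units of the state.
- get_obs(): the state, without advancing time (a new reading comes with each control period).
- capture(name): name is "scene" or "top" or "wrist"; returns a dict with "color" (384x512x3 uint8, red, green, blue), "mtx" (3x3 intrinsics, pixels), "rvec" (rotation vector, rad) and "tvec" (3), from world to camera coordinates, as OpenCV has them. Camera axes: x right, y down, z forward; pixel columns grow to the right and rows downward; lengths in mm; the calibration is good to about 2 mm. A picture is of the moment at which its call begins. There is no depth.
- close_job(): hands the job in, once; it reports no verdict.
The state is a dict: "time": time; "joint_positions": joint angles; "dq": joint speeds; "tau": joint torques, N m; "tool_pos": TCP position; "tcp_rot": TCP orientation; "contact_force": force on the tool from outside, world axes, zero at the start; "moment": the same for the moment, N m; "grip_width": finger opening in mm.
Only numpy, scipy, OpenCV 4.12 (cv2) and the standard library are available. Lean on these libraries where they do the work, as an engineer would, in place of code of your own. Each camera call takes 0.05 s, during which the arm holds its last target. There are 200 camera calls.

## Task

The tin lying on its side at the low front end of the sloping steel rack came out of the cold store and must rest in the rack before it is opened. With the fingertips only, without gripping or lifting it, gently push the tin up the lane and over the one-way flap until the flap has sprung up behind it and the tin stays there by itself; then press the timer's left key to start the resting time. Leave the timer where it lies, do not press its other key, and disturb nothing else.

Things in the scene. Friction and masses are not known exactly. Their poses are not given: they have to be found in the camera images.
- rack: Sloping one-lane tin rack of folded stainless sheet on two legs, fixed to the bench; 230 mm long, 141 mm wide, 58 mm high at the low end, 127 mm at the high end (top of the end stop). Origin on the bench top under the flap, mid-lane; x = level direction from low front end to high rear end (away from the robot, turned up to 20 degrees either way), y = left, z up.
- lane: Its gutter, sloping up at 7 degrees. Origin 44 mm straight above the rack's origin, on the running surface (two slippery white strips); x = up the slope, y = left, z = square to the surface. 135 mm between side walls, which stand 28 mm above the surface. Low end: rolled lip 10 mm high. High end: plate with two rubber bumpers, which stop a tin with its axis at x = +57 mm.
- flap (a joint): One-way flap, 50 mm wide, mid-lane, hinged across the lane just under lane x = 0. 0 rad = upright, tip 14 mm above the surface; cannot fold downhill. A tin moving uphill folds it flat (to 1.5 rad) against a weak spring (under 1 N). It springs up once the tin's axis is past lane x = +43 mm; a tin let go then rolls back and rests on it, axis at x = about +37 mm.
- tin: Closed printed tin with a white press-on lid, 106 mm in diameter, 126 mm long, about 0.5 kg (up to a fifth more or less), too thick to grip round. It lies on its side across the lane and rolls freely. Origin at the centre of its bottom end face; its z axis runs along the tin to the lid.
- tin_middle (a point): Middle of the tin, on its axis. Starts at lane x = about -70 mm, the tin lying against the front lip; 53 mm above the running surface while the tin rolls in the lane. Fingertips at this height behind the tin (on the robot's side) roll it up the lane with about 5 N.
- timer: White count-down timer, 62 x 66 x 19 mm, loose, flat on the bench left or right of the rack. Origin at the centre of its underside; x points from its two keys to its display (roughly away from the robot), y left, z up. Keys side by side in the near half, each 12 mm (x) by 22 mm (y), 3 mm proud of the 16 mm high case, centres at x = -14 mm, y = +16 (left) and -16 mm (right).
- left_key (a point): Centre of the top face of the timer's left key (start), 19 mm above the bench.
- timer_key_0 (a joint): Left key (start): 0 m = up, 0.001 m = fully down; springs back; about 5 N straight down presses it fully.
- timer_key_1 (a joint): Right key of the timer, made alike; not to be pressed.
- jar: Bystander: loose screw-lid sample jar, 59 mm in diameter, 68 mm high, standing on the other side of the rack from the timer. Origin at the centre of its underside.
- spare_tin: Bystander: a sealed tin without plastic lid, 104 mm in diameter, 122 mm high, standing upright behind and left of the rack. Origin at the centre of its underside.
- weight_500g: Bystander: steel 500 g weight, 38 mm in diameter, 58 mm high, far right. Origin at the centre of its underside.
- beaker_50: Bystander: small glass beaker, 46 mm in diameter, 59 mm high, left. Origin at the centre of its underside.
- marker_black: Bystander: thick marker pen, 19 x 135 x 21 mm, lying in front on the left. Origin at the centre of its underside.
Things that resemble listed ones, but are neither listed nor needed, are in the scene too. Leave any brown or orange look-alike of the tin alone.

How it is judged (in metres and radians):
On the way, in this order (a step that is already met when the one before it is completed fails the run):
1. the tin rests behind the raised flap by itself, not touched by the fingers (x of tin_middle in the frame of lane between 0.03 and 0.046 m and value of joint flap below 0.2 rad and linear speed of tin below 0.02 m/s and contact force between the fingers and tin below 0.1 N), for 0.3 s.
2. the timer's left key is pressed (value of joint timer_key_0 above 0.0006 m), for 0.04 s.
At the end, for the whole second after the job is handed in: The tin lies at rest across the lane uphill of the flap (axis 30 to 46 mm past the hinge, within 5 mm of rolling height, within 0.12 rad of square), the flap stands (within 0.2 rad), the left key was pressed after that and is up again, the timer is within 30 mm of its start (x of tin_middle in the frame of lane between 0.03 and 0.046 m and value of joint flap below 0.2 rad and linear speed of tin below 0.02 m/s and z of tin_middle in the frame of lane between 0.048 and 0.058 m and angle between the z axis of tin and the y axis of lane, either way round below 0.12 rad and value of joint timer_key_0 below 0.0004 m and distance of timer from where it was at the start of the episode below 0.03 m and height (world z) of timer below 0.008 m); the robot touches nothing.
It fails at once if the tin or the timer is lifted (more than 12 mm) (z of tin_middle in the frame of lane above 0.0651 m or height (world z) of timer above 0.012 m).
It fails at once if the tin is pushed or squeezed with more than 40 N, or flung (faster than 0.6 m/s) (contact force between the fingers and tin above 40 N or linear speed of tin above 0.6 m/s).
It fails at once if the left key is pressed before the tin is past the flap (value of joint timer_key_0 above 0.0006 m and x of tin_middle in the frame of lane below 0.03 m).
It fails at once if the timer's right key is pressed (value of joint timer_key_1 above 0.0006 m).
It fails at once if a bystander is moved more than 20 mm (distance of any of jar, spare_tin, weight_500g, beaker_50, marker_black from where it was at the start of the episode above 0.02 m).
It also fails if it takes over 48 s, if anything falls off the work surface, if the arm or the gripper's body presses on something with over 40 N, if the wrist force passes 120 N, or if a joint passes its speed limit or range.

## Working session

There is one attempt and no reset: what is moved stays moved. The work goes in short steps, Python scripts to look and compute and a shell command to move; the robot and the scene stay as the last step left them, time stands still between calls to the robot, and variables do not carry over. Pictures are saved under pics/ and viewed, about 8 in all and at most 12, crops included, and the job is handed in when it is done.

```bash
mkdir -p pics
cat > h.py <<'E'
import numpy as np, cv2, sys
from scipy.spatial.transform import Rotation as R
def ray(c,u,v):
    Rm=cv2.Rodrigues(np.array(c["rvec"],float))[0]; t=np.array(c["tvec"],float).ravel()
    p=cv2.undistortPoints(np.array([[[u,v]]],float),np.array(c["mtx"],float),None).ravel()
    return -Rm.T@t, Rm.T@np.array([p[0],p[1],1.])
def onz(c,u,v,z):
    o,d=ray(c,u,v); return o+d*(z-o[2])/d[2]
def proj(c,P):
    return cv2.projectPoints(np.array(P,float).reshape(-1,1,3),np.array(c["rvec"],float),np.array(c["tvec"],float),np.array(c["mtx"],float),None)[0].reshape(-1,2)
E
python3 - <<'E'
from plant import *; import cv2,pickle,numpy as np
a={n:capture(n) for n in("scene","top")}
pickle.dump(a,open("c0.pkl","wb"))
for n in a: cv2.imwrite(f"pics/{n}0.png",cv2.resize(a[n]["color"][:,:,::-1],(800,600),interpolation=cv2.INTER_CUBIC))
print(get_obs())
E
```

```text
{'time': 0.1, 'joint_positions': array([-1.31398133e+00,  3.42631152e-01,  1.52492390e+00,  1.65238030e-06,
        1.27539365e+00, -1.46017535e-01]), 'dq': array([-0.00024269, -0.00087017, -0.00271577,  0.00047847, -0.00029237,
        0.00101716]), 'tau': array([ 1.21259967e-03, -4.32006848e+01, -2.44693476e+01,  7.18639302e-02,
        5.26133215e-02, -4.95519964e-05]), 'tool_pos': array([ 205.7939245 , -482.84974305,  404.12481703]), 'tcp_rot': array([-3.14025126e+00, -1.98867581e-04,  4.02831914e-01]), 'contact_force': array([-0.16650086, -0.16233095, -0.21961181]), 'moment': array([ 0.03297335, -0.0166454 ,  0.03191838]), 'grip_width': 91.78650016638633}
```

View pics/scene0.png

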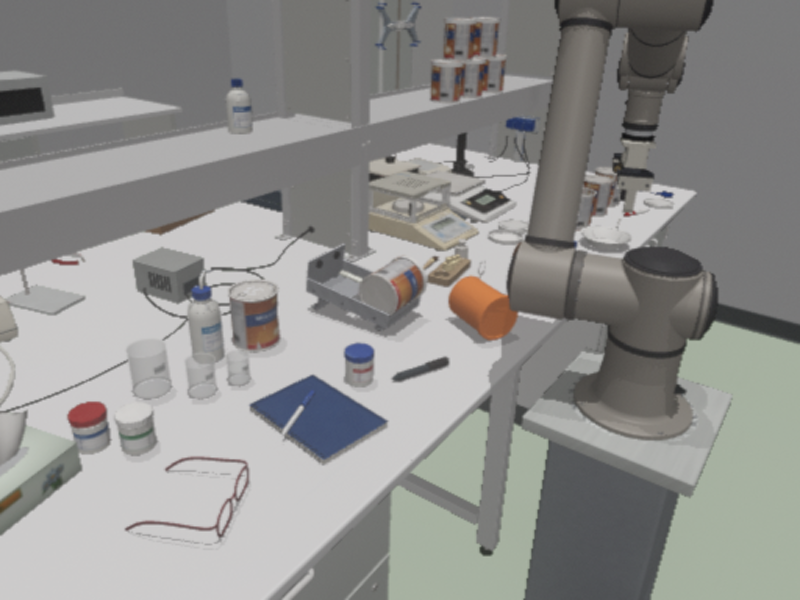

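View pics/top0.png

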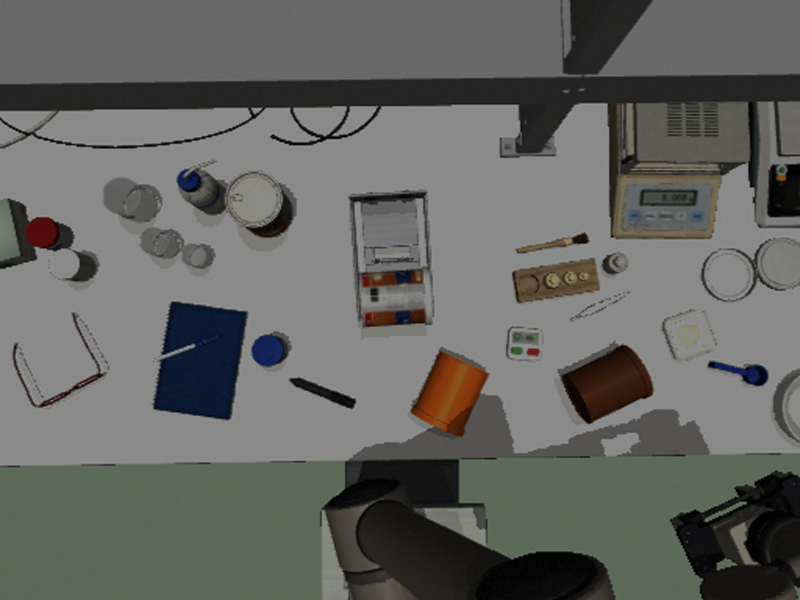

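The tin is at (393,298) in the top view, in the rack at (390,260), with printed sides and its lid to the right. The timer is at (524,343) with the green left key at (515,350) and the red right key at (532,352). Possible mix-ups for the tin are the orange can (450,390), the brown can (607,385) and the upright spare tin (258,203). The pale square at (690,335) could pass for the timer. I choose the printed tin and the two-key timer, and will check them in a crop.

Run:
```python
import pickle,cv2,numpy as np; from h import *
a=pickle.load(open("c0.pkl","rb")); c=a["top"]; im=c["color"]
x0,y0=215,115
cv2.imwrite("pics/crop1.png",cv2.resize(im[y0:y0+120,x0:x0+150,::-1],(800,640))[:600] if 0 else cv2.resize(im[y0:y0+120,x0:x0+150,::-1],(750,600),interpolation=cv2.INTER_CUBIC))
hsv=cv2.cvtColor(im,cv2.COLOR_RGB2HSV)
sub=np.zeros(im.shape[:2],bool); sub[205:235,320:352]=1
for n,m in(("green",(hsv[...,0]>40)&(hsv[...,0]<85)&(hsv[...,1]>110)),("red",((hsv[...,0]<8)|(hsv[...,0]>172))&(hsv[...,1]>120))):
    v,u=np.nonzero(m&sub); print(n,len(u),u.mean(),v.mean(),onz(c,u.mean(),v.mean(),19).round(1))
print("campos",ray(c,0,0)[0].round())
for n,(u,v) in dict(tin=(393,298),orange=(450,390),jar=(268,350)).items(): print(n,onz(c,u*.64,v*.64,88).round())
```

```text
green 20 330.2 223.9 [ 449.7 -224.9   19. ]
red 27 340.8888888888889 224.55555555555554 [ 447.2 -257.1   19. ]
campos [ 472.    3. 1210.]
tin [549.  11.  88.]
orange [380. -90.  88.]
jar [457. 239.  88.]
```

View pics/crop1.png

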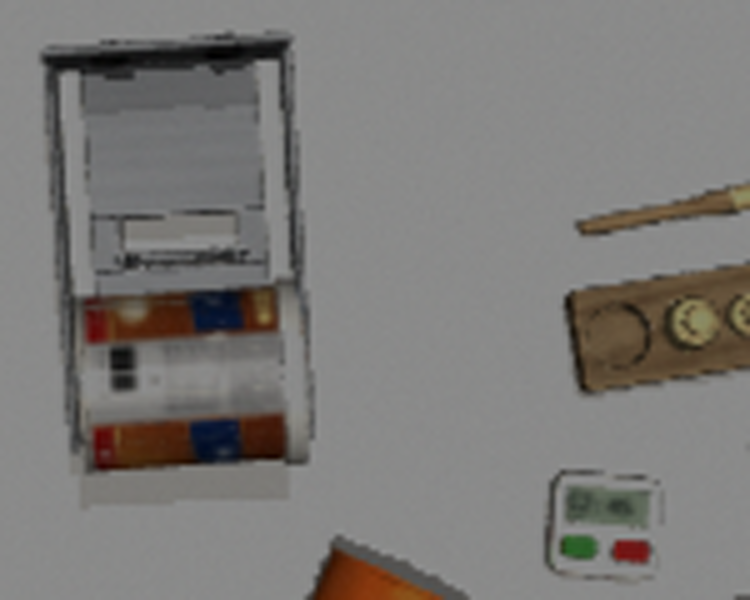

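Run:
```python
import pickle,numpy as np; from h import *
c=pickle.load(open("c0.pkl","rb"))["top"]
f=lambda u,v,z: onz(c,215+u/5-.4,115+v/5-.4,z)
L,Rr=f(43,50,127),f(292,37,127); d=L-Rr; print("plate",L.round(),Rr.round(),np.linalg.norm(d),np.degrees(np.arctan2(-d[0],d[1])))
# flap hinge line, slot edges on surface z~44
print("slot far/near mid",f(180,216,45).round(1),f(185,262,45).round(1))
l,r=f(86,470,80),f(310,462,80);d=l-r;print("tin near edge",l,r,np.degrees(np.arctan2(-d[0],d[1])))
o=ray(c,0,0)[0]
def unit(u,v): d=ray(c,215+u/5-.4,115+v/5-.4)[1]; return d/np.linalg.norm(d)
b=unit(195,291)+unit(198,466); print("tin axis mid",(o+b*(88-o[2])/b[2]).round(1))
print("tin ends at z=140ish: left,right",f(82,385,140).round(),f(306,378,140).round())
print("timer corners",[f(u,v,16).round().tolist() for u,v in((553,472),(660,476),(655,580),(548,575))])
```

```text
plate [732.  87. 127.] [737. -52. 127.] 139.0387410330475 2.294634859564325
slot far/near mid [650.   12.4  45. ] [622.4   9.8  45. ]
tin near edge [498.65397962  67.91904836  80.        ] [501.39343714 -60.58216998  80.        ] 1.221276999357369
tin axis mid [549.8   3.9  88. ]
tin ends at z=140ish: left,right [544.  66. 140.] [546. -56. 140.]
timer corners [[495.0, -212.0, 16.0], [491.0, -276.0, 16.0], [429.0, -272.0, 16.0], [433.0, -207.0, 16.0]]
```

```bash
cat >> h.py <<'E'
def go(p,yaw):
    "tool-frame shift (m) and turn to reach world TCP p, tool down at yaw"
    from plant import get_obs
    s=get_obs(); Rc=R.from_euler("xyz",s["tcp_rot"]); T=R.from_euler("xyz",[np.pi,0,yaw])
    print("shift",(Rc.inv().apply(np.array(p)-s["tool_pos"])/1000).round(4),"turn",(Rc.inv()*T).as_rotvec().round(4),"F",s["contact_force"].round(1),"t",s["time"])
E
python3 -m pendant '[[[0.022,-0.017,0.004],[0,0,0],0.05],[[0.044,-0.034,0.008],[0,0,0],0.05],[[0.066,-0.051,0.012],[0,0,0],0.05],[[0.088,-0.068,0.016],[0,0,0],0.05],[[0.110,-0.085,0.02],[0,0,0],0.05],[[0.132,-0.102,0.024],[0,0,0],0.05],[[0.154,-0.119,0.028],[0,0,0],0.05],[[0.176,-0.136,0.032],[0,0,0],0.05],[[0.198,-0.153,0.036],[0,0,0],0.05],[[0.220,-0.170,0.04],[0,0,0],0.05]]'
python3 -c "
from h import *;go([462,1,320],.05)"
```

```text
time: 0.93
tool_pos: [341.9, -239.0, 364.4]
tcp_rot: [-3.141, 0.0, 0.403]
contact_force: [0.6, -0.7, -0.6]
grip_width: 50.1
shift [ 0.2046 -0.1738  0.0444] turn [-3.000e-04  2.000e-04  3.525e-01] F [ 0.6 -0.7 -0.6] t 0.9333
```

```bash
python3 -m pendant '[[[0.020,-0.017,0.004],[0,0,0.035],0.05],[[0.041,-0.035,0.009],[0,0,0.07],0.05],[[0.061,-0.052,0.013],[0,0,0.105],0.05],[[0.082,-0.070,0.018],[0,0,0.14],0.05],[[0.102,-0.087,0.022],[0,0,0.175],0.05],[[0.123,-0.104,0.026],[0,0,0.21],0.05],[[0.143,-0.122,0.031],[0,0,0.245],0.05],[[0.164,-0.139,0.035],[0,0,0.28],0.05],[[0.185,-0.157,0.04],[0,0,0.315],0.05],[[0.205,-0.174,0.044],[0,0,0.352],0.05]]'
python3 -m pendant '[[[0,0,0.01],[0,0,0],0.05],[[0,0,0.02],[0,0,0],0.05],[[0,0,0.03],[0,0,0],0.05],[[0,0,0.03],[0,0,0],0.05]]'
python3 - <<'E'
from h import *; from plant import *
go([462,1,261],.05)
t=capture("top");s=capture("scene");w=capture("wrist")
a=cv2.resize(t["color"][110:290,190:370],(400,400),interpolation=cv2.INTER_CUBIC)
b=cv2.resize(s["color"][120:270,180:330],(400,400),interpolation=cv2.INTER_CUBIC)
cv2.imwrite("pics/m1.png",np.hstack([a,b])[:,:,::-1])
E
```

```text
time: 1.77
tool_pos: [462.3, 1.6, 320.1]
tcp_rot: [-3.141, 0.001, 0.049]
contact_force: [-0.2, -0.7, -0.2]
grip_width: 50.1
time: 2.1
tool_pos: [461.3, 0.4, 288.9]
tcp_rot: [-3.141, 0.004, 0.051]
contact_force: [-1.1, 0.1, -1.0]
grip_width: 50.2
shift [ 0.0008 -0.0005  0.0279] turn [-0.0008  0.0039  0.0014] F [-1.1  0.1 -1. ] t 2.1
```

View pics/m1.png

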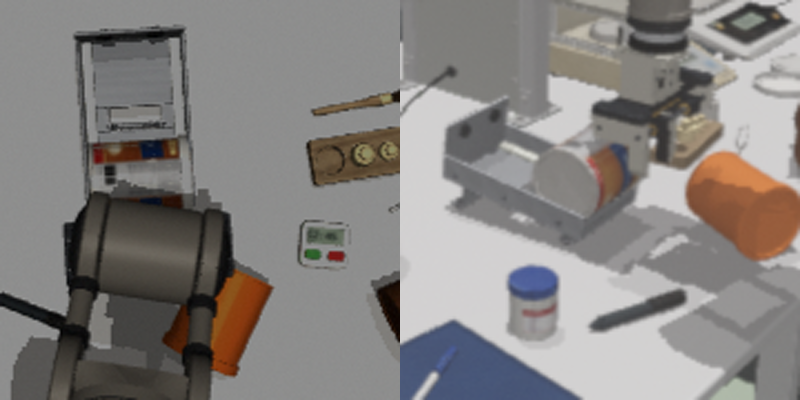

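The left half shows the gripper behind the tin at about (150,235). The right half shows the fingers at (640,160) just behind it and clear of the orange can. I'll descend and approach gently.

```bash
python3 -m pendant '[[[0,0,0.01],[0,0,0],0.05],[[0,0,0.02],[0,0,0],0.05],[[0,0,0.028],[0,0,0],0.05],[[0.003,0,0.028],[0,0,0],0.05],[[0.006,0,0.028],[0,0,0],0.05],[[0.009,0,0.028],[0,0,0],0.05],[[0.012,0,0.028],[0,0,0],0.05],[[0.015,0,0.028],[0,0,0],0.05]]'
python3 -m pendant '[[[0.002,0,0],[0,0,0],0.05],[[0.004,0,0],[0,0,0],0.05],[[0.006,0,0],[0,0,0],0.05],[[0.008,0,0],[0,0,0],0.05],[[0.010,0,0],[0,0,0],0.05],[[0.012,0,0],[0,0,0],0.05]]'
```

```text
time: 2.92
tool_pos: [477.5, 0.8, 263.2]
tcp_rot: [3.141, -0.001, 0.051]
contact_force: [0.4, -0.4, -0.2]
grip_width: 50.2
time: 3.42
tool_pos: [488.3, 1.5, 262.6]
tcp_rot: [-3.141, 0.003, 0.051]
contact_force: [-6.2, -0.6, 4.6]
grip_width: 49.8
```

```bash
python3 -m pendant '[[[0.004,0,-0.0005],[0,0,0],0.05],[[0.008,0,-0.001],[0,0,0],0.05],[[0.012,0,-0.0015],[0,0,0],0.05],[[0.016,0,-0.002],[0,0,0],0.05],[[0.02,0,-0.0025],[0,0,0],0.05],[[0.024,0,-0.003],[0,0,0],0.05],[[0.028,0,-0.0035],[0,0,0],0.05],[[0.032,0,-0.004],[0,0,0],0.05],[[0.036,0,-0.0045],[0,0,0],0.05],[[0.04,0,-0.005],[0,0,0],0.05]]'
python3 -m pendant '[[[0.004,0,-0.0005],[0,0,0],0.05],[[0.008,0,-0.001],[0,0,0],0.05],[[0.012,0,-0.0015],[0,0,0],0.05],[[0.016,0,-0.002],[0,0,0],0.05],[[0.02,0,-0.0025],[0,0,0],0.05],[[0.024,0,-0.003],[0,0,0],0.05],[[0.028,0,-0.0035],[0,0,0],0.05],[[0.032,0,-0.004],[0,0,0],0.05],[[0.036,0,-0.0045],[0,0,0],0.05],[[0.04,0,-0.005],[0,0,0],0.05]]'
python3 - <<'E'
from h import *; from plant import *
t=capture("top");s=capture("scene")
a=cv2.resize(t["color"][110:290,190:370],(400,400),interpolation=cv2.INTER_CUBIC)
b=cv2.resize(s["color"][140:240,180:280],(400,400),interpolation=cv2.INTER_CUBIC)
cv2.imwrite("pics/m2.png",np.hstack([a,b])[:,:,::-1])
E
```

```text
time: 4.25
tool_pos: [528.0, 3.6, 267.6]
tcp_rot: [-3.141, 0.004, 0.051]
contact_force: [-6.8, 0.4, 5.3]
grip_width: 49.9
time: 5.08
tool_pos: [568.1, 5.6, 272.6]
tcp_rot: [-3.141, 0.004, 0.051]
contact_force: [-5.9, 0.3, 5.2]
grip_width: 50.2
```

View pics/m2.png

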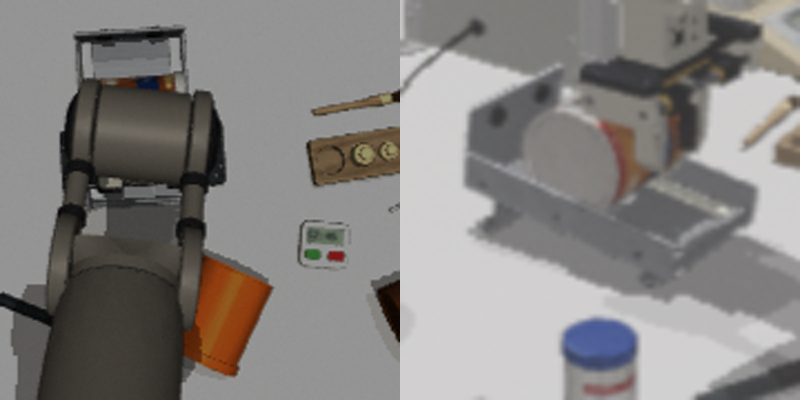

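The tin at (575,155) in the right half is rolling squarely, and steady force shows the fingers in contact. It should now be at lane x of about +11 mm, so about 40 mm remain.

```bash
python3 -m pendant '[[[0.004,0,-0.0005],[0,0,0],0.05],[[0.008,0,-0.001],[0,0,0],0.05],[[0.012,0,-0.0015],[0,0,0],0.05],[[0.016,0,-0.002],[0,0,0],0.05],[[0.02,0,-0.0025],[0,0,0],0.05],[[0.024,0,-0.003],[0,0,0],0.05],[[0.027,0,-0.0034],[0,0,0],0.05],[[0.030,0,-0.0037],[0,0,0],0.05],[[0.033,0,-0.004],[0,0,0],0.05],[[0.035,0,-0.0043],[0,0,0],0.05]]'
python3 -m pendant '[[[0.001,0,0],[0,0,0],0.05],[[0.002,0,0],[0,0,0],0.05],[[0.003,0,0],[0,0,0],0.05]]'
```

```text
time: 6.02
tool_pos: [603.8, 7.3, 277.0]
tcp_rot: [3.142, 0.001, 0.051]
contact_force: [-4.2, -0.4, 3.8]
grip_width: 50.0
time: 6.27
tool_pos: [606.6, 7.5, 277.0]
tcp_rot: [3.142, 0.001, 0.051]
contact_force: [-5.0, 0.3, 4.0]
grip_width: 49.9
```

```bash
python3 -m pendant '[[[0.001,0,0],[0,0,0],0.05],[[0.002,0,0],[0,0,0],0.05],[[0.003,0,0],[0,0,0],0.05]]'
python3 -m pendant '[[[-0.002,0,0],[0,0,0],0.05],[[-0.004,0,0],[0,0,0],0.05],[[-0.006,0,0],[0,0,0],0.05],[[-0.008,0,0],[0,0,0],0.05],[[-0.01,0,0],[0,0,0],0.05],[[-0.012,0,0],[0,0,0],0.05],[[-0.014,0,0],[0,0,0],0.05],[[-0.016,0,0],[0,0,0],0.05],[[-0.018,0,0],[0,0,0],0.05],[[-0.02,0,0],[0,0,0],0.05]]'
python3 -m pendant '[[[-0.003,0,0],[0,0,0],0.05],[[-0.006,0,0],[0,0,0],0.05],[[-0.01,0,0],[0,0,0],0.05],[[-0.014,0,0],[0,0,0],0.05],[[-0.018,0,0],[0,0,0],0.05]]'
python3 - <<'E'
from h import *; from plant import *
t=capture("top");s=capture("scene")
a=cv2.resize(t["color"][110:290,190:370],(400,400),interpolation=cv2.INTER_CUBIC)
b=cv2.resize(s["color"][140:240,180:280],(400,400),interpolation=cv2.INTER_CUBIC)
cv2.imwrite("pics/m3.png",np.hstack([a,b])[:,:,::-1])
E
```

```text
time: 6.52
tool_pos: [609.6, 7.6, 277.0]
tcp_rot: [3.142, 0.001, 0.051]
contact_force: [-4.9, 0.4, 4.4]
grip_width: 50.0
time: 7.35
tool_pos: [589.6, 6.6, 277.1]
tcp_rot: [3.141, -0.0, 0.051]
contact_force: [0.1, -0.1, 0.3]
grip_width: 50.1
time: 7.77
tool_pos: [571.4, 5.6, 277.0]
tcp_rot: [3.142, -0.0, 0.051]
contact_force: [0.7, 0.3, -0.4]
grip_width: 50.1
```

View pics/m3.png

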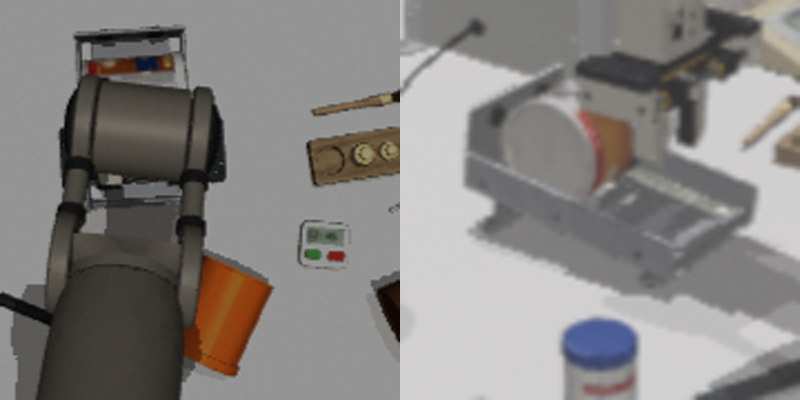

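The tin at (550,150) in the right half stayed put, further up, with the fingers clear and zero force. I'll rise, go over to the timer, turn the closed fingers a quarter so the narrow side spans the key, and re-measure once the arm is out of view.

```bash
python3 -m pendant '[[[-0.008,0,-0.005],[0,0,0],0.05],[[-0.016,0,-0.015],[0,0,0],0.05],[[-0.024,0,-0.025],[0,0,0],0.05],[[-0.032,0,-0.035],[0,0,0],0.05],[[-0.04,0,-0.045],[0,0,0],0.05],[[-0.048,0,-0.055],[0,0,0],0.05],[[-0.056,0,-0.065],[0,0,0],0.05],[[-0.06,0,-0.07],[0,0,0],0.05],[[-0.06,0,-0.07],[0,0,0],0.05]]'
python3 -c "
from h import *;go([449.5,-225,340],-1.64)"
```

```text
time: 8.62
tool_pos: [511.3, 2.6, 348.7]
tcp_rot: [3.141, -0.002, 0.051]
contact_force: [0.4, -0.5, -0.7]
grip_width: 50.0
shift [-0.0733  0.2242  0.0087] turn [-1.6000e-03 -2.4000e-03  1.6907e+00] F [ 0.4 -0.5 -0.7] t 8.6167
```

```bash
python3 -m pendant '[[[-0.007,0.022,0.001],[0,0,0.1],0],[[-0.014,0.044,0.002],[0,0,0.2],0],[[-0.021,0.066,0.003],[0,0,0.3],0],[[-0.029,0.088,0.004],[0,0,0.4],0],[[-0.036,0.11,0.005],[0,0,0.5],0],[[-0.044,0.132,0.006],[0,0,0.6],0],[[-0.051,0.156,0.007],[0,0,0.7],0],[[-0.058,0.18,0.008],[0,0,0.8],0],[[-0.066,0.202,0.009],[0,0,0.9],0],[[-0.073,0.224,0.009],[0,0,1.0],0]]'
python3 -m pendant '[[[0,0,0],[0,0,0.1],0],[[0,0,0],[0,0,0.2],0],[[0,0,0],[0,0,0.3],0],[[0,0,0],[0,0,0.4],0],[[0,0,0],[0,0,0.5],0],[[0,0,0],[0,0,0.6],0],[[0,0,0],[0,0,0.69],0],[[0,0,0],[0,0,0.69],0],[[0,0,0],[0,0,0.69],0]]'
python3 - <<'E'
from h import *; from plant import *
go([449.5,-225,240],-1.64)
t=capture("top");w=capture("wrist");
a=cv2.resize(t["color"][110:260,210:360],(400,400),interpolation=cv2.INTER_CUBIC)
b=cv2.resize(w["color"],(400,300)); b=np.vstack([b,np.zeros((100,400,3),np.uint8)])
cv2.imwrite("pics/m4.png",np.hstack([a,b])[:,:,::-1])
import pickle; pickle.dump(dict(top=t,wrist=w,scene=capture("scene")),open("c1.pkl","wb"))
E
```

```text
time: 9.45
tool_pos: [449.9, -226.0, 337.4]
tcp_rot: [3.141, 0.001, -0.954]
contact_force: [0.1, 0.4, -0.9]
grip_width: 0.8
time: 10.2
tool_pos: [450.4, -224.8, 337.7]
tcp_rot: [3.141, 0.0, -1.636]
contact_force: [0.5, 0.2, -0.4]
grip_width: 0.7
shift [0.0002 0.0009 0.0977] turn [0.0004 0.0002 0.0035] F [ 0.5  0.2 -0.4] t 10.2
```

View pics/m4.png

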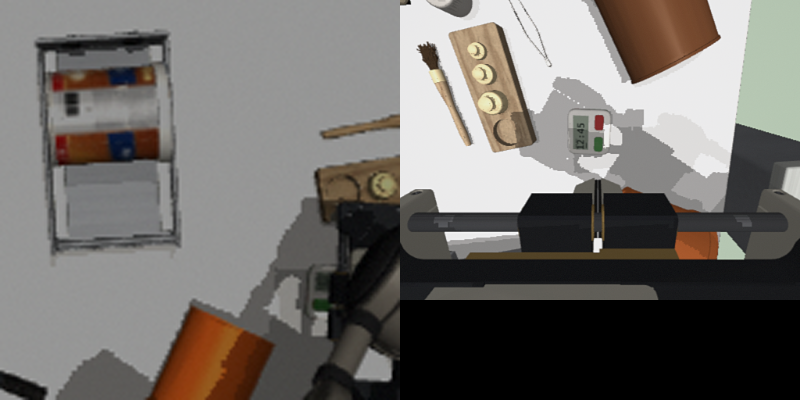

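Run:
```python
import pickle; from h import *
C=pickle.load(open("c1.pkl","rb")); w=C["wrist"]; c=C["top"]
hsv=cv2.cvtColor(w["color"],cv2.COLOR_RGB2HSV); H,S=hsv[...,0],hsv[...,1]
sub=np.zeros(H.shape,bool); sub[130:205,200:280]=1
for n,m in(("green",(H>40)&(H<85)&(S>110)),("red",((H<8)|(H>172))&(S>120))):
    v,u=np.nonzero(m&sub); print(n,len(u),u.mean(),v.mean(),onz(w,u.mean(),v.mean(),19).round(1))
o=ray(c,0,0)[0]
def unit(u,v): d=ray(c,210+u*.375-.3,110+v*.375-.3)[1]; return d/np.linalg.norm(d)
b=unit(110,67)+unit(110,163); m=o+b*(101-o[2])/b[2]; print("tin axis mid",m.round(1),"lane x",(-70+(m[0]-549.8)/.9925).round(1))
g=lambda u,v:onz(c,210+u*.375-.3,110+v*.375-.3,101); d=g(48,165)-g(172,160); print("tin yaw deg",np.degrees(np.arctan2(-d[0],d[1])))
```

```text
green 84 254.0595238095238 184.63095238095238 [ 449.6 -224.1   19. ]
red 179 254.55307262569832 156.40782122905028 [ 446.9 -256.1   19. ]
tin axis mid [655.5  10.7 101. ] lane x 36.5
tin yaw deg 1.537425925828959
```

In the top view the tin lies squarely at (110,115) at lane x of about 36.5 mm, the expected rest against the raised flap. The wrist view puts the green key at (450,-224), in agreement with the first measurement. Now I'll press it.

```bash
python3 -m pendant '[[[0,0,0.015],[0,0,0],0],[[0,0,0.03],[0,0,0],0],[[0,0,0.045],[0,0,0],0],[[0,0,0.06],[0,0,0],0],[[0,0,0.075],[0,0,0],0],[[0,0,0.09],[0,0,0],0],[[0,0,0.105],[0,0,0],0],[[0,0,0.12],[0,0,0],0],[[0,0,0.128],[0,0,0],0],[[0,0,0.13],[0,0,0],0]]'
python3 -c "
from h import *;go([449.5,-224.5,197],-1.64)"
```

```text
time: 11.18
tool_pos: [450.0, -224.6, 206.7]
tcp_rot: [3.139, 0.001, -1.638]
contact_force: [-0.8, 0.2, -0.4]
grip_width: 0.4
shift [-0.0001  0.0005  0.0097] turn [0.0022 0.0013 0.0016] F [-0.8  0.2 -0.4] t 11.1833
```

```bash
python3 -m pendant '[[[0,0,0.002],[0,0,0],0],[[0,0,0.004],[0,0,0],0],[[0,0,0.006],[0,0,0],0],[[0,0,0.008],[0,0,0],0],[[0,0,0.009],[0,0,0],0]]'
python3 -m pendant '[[[0,0,0.0007],[0,0,0],0],[[0,0,0.0007],[0,0,0],0]]'
```

```text
time: 11.6
tool_pos: [450.4, -224.8, 199.2]
tcp_rot: [-3.141, -0.0, -1.639]
contact_force: [-0.6, -0.2, -0.9]
grip_width: 0.5
time: 11.77
tool_pos: [450.4, -224.8, 198.4]
tcp_rot: [-3.141, -0.0, -1.639]
contact_force: [0.4, -0.1, -0.0]
grip_width: 0.4
```

```bash
for i in 1 2 3; do python3 -m pendant '[[[0,0,0.0005],[0,0,0],0],[[0,0,0.0005],[0,0,0],0]]' | egrep 'pos|force'; done
```

```text
tool_pos: [450.4, -224.8, 197.8]
contact_force: [0.0, -0.3, 0.4]
tool_pos: [450.4, -224.8, 197.3]
contact_force: [0.3, -0.3, -0.4]
tool_pos: [450.4, -224.8, 196.8]
contact_force: [0.3, 0.2, -0.2]
```

```bash
for i in 1 ; do python3 -m pendant '[[[0,0,0.0005],[0,0,0],0],[[0,0,0.0005],[0,0,0],0]]' | egrep 'pos|force'; done
python3 -m pendant '[[[0,0,0.0005],[0,0,0],0],[[0,0,0.0005],[0,0,0],0]]' | egrep 'pos|force'
```

```text
tool_pos: [450.4, -224.8, 196.4]
contact_force: [0.1, 1.0, 0.5]
tool_pos: [450.4, -224.8, 196.1]
contact_force: [-0.5, 1.1, 5.0]
```

```bash
python3 -m pendant '[[[0,0,0.0005],[0,0,0],0],[[0,0,0.0005],[0,0,0],0]]' | egrep 'pos|force'
python3 -m pendant '[[[0,0,0.0005],[0,0,0],0],[[0,0,0.0005],[0,0,0],0]]' | egrep 'pos|force'
```

```text
tool_pos: [450.4, -224.8, 196.0]
contact_force: [-2.1, 1.3, 8.8]
tool_pos: [450.4, -224.8, 195.9]
contact_force: [-3.4, 2.3, 13.7]
```

Run:
```python
from h import *; from plant import *
s=get_obs(); print(s["moment"],s["contact_force"],s["tool_pos"],s["tcp_rot"],s["grip_width"])
w=capture("wrist");t=capture("scene")
a=cv2.resize(w["color"][60:360,100:400],(400,400),interpolation=cv2.INTER_CUBIC)
b=cv2.resize(t["color"][130:230,240:340],(400,400),interpolation=cv2.INTER_CUBIC)
cv2.imwrite("pics/m5.png",np.hstack([a,b])[:,:,::-1])
```

```text
[ 4.98630599e-01  5.54770558e-01 -2.12278011e-05] [-3.39854919  2.29986216 13.68143374] [ 450.35793485 -224.80086056  195.93557029] [-3.14104918e+00 -4.81392442e-04 -1.63911152e+00] 0.5502489053124336
```

View pics/m5.png

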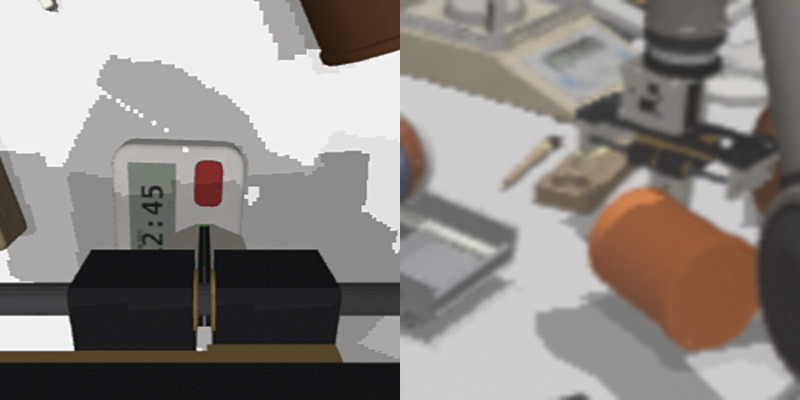

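The left half shows the fingertips at (205,235) on the green key, with the red key at (208,183) free and the timer unmoved. I'll press slightly harder to be sure of bottoming, then release.

```bash
python3 -m pendant '[[[0,0,0.0005],[0,0,0],0],[[0,0,0.001],[0,0,0],0],[[0,0,0.001],[0,0,0],0]]' | egrep 'pos|force'
python3 -m pendant '[[[0,0,-0.001],[0,0,0],0],[[0,0,-0.002],[0,0,0],0]]' | egrep 'pos|force'
python3 -m pendant '[[[0,0,-0.0005],[0,0,0],0],[[0,0,-0.0005],[0,0,0],0]]' | egrep 'pos|force'
```

```text
tool_pos: [450.3, -224.8, 195.8]
contact_force: [-5.5, 4.2, 23.0]
tool_pos: [450.3, -224.8, 196.4]
contact_force: [-0.8, -0.1, 2.0]
tool_pos: [450.4, -224.8, 196.4]
contact_force: [-1.0, 1.1, 4.6]
```

```bash
python3 -m pendant '[[[0,0,-0.003],[0,0,0],0],[[0,0,-0.01],[0,0,0],0],[[0,0,-0.025],[0,0,0],0],[[0,0,-0.04],[0,0,0],0],[[0,0,-0.06],[0,0,0],0],[[0,0,-0.08],[0,0,0],0],[[0,0,-0.1],[0,0,0],0],[[0,0,-0.12],[0,0,0],0],[[0,0,-0.14],[0,0,0],0],[[0,0,-0.14],[0,0,0],0]]'
python3 -c "
from h import *;go([300,-400,360],-1.64)"
```

```text
time: 14.45
tool_pos: [451.1, -225.2, 340.4]
tcp_rot: [-3.135, -0.004, -1.639]
contact_force: [0.9, -0.8, 0.1]
grip_width: 0.3
shift [ 0.1847  0.1387 -0.0198] turn [-0.0061 -0.0038  0.0009] F [ 0.9 -0.8  0.1] t 14.45
```

```bash
python3 -m pendant '[[[0.018,0.014,-0.002],[0,0,0],0],[[0.037,0.028,-0.004],[0,0,0],0],[[0.055,0.042,-0.006],[0,0,0],0],[[0.074,0.055,-0.008],[0,0,0],0],[[0.092,0.069,-0.01],[0,0,0],0],[[0.11,0.083,-0.012],[0,0,0],0],[[0.13,0.097,-0.014],[0,0,0],0],[[0.148,0.111,-0.016],[0,0,0],0],[[0.166,0.125,-0.018],[0,0,0],0],[[0.185,0.139,-0.02],[0,0,0],0]]'
python3 - <<'E'
from h import *; from plant import *
c=capture("top")
hsv=cv2.cvtColor(c["color"],cv2.COLOR_RGB2HSV); H,S=hsv[...,0],hsv[...,1]
sub=np.zeros(H.shape,bool); sub[205:235,320:352]=1
for n,m in(("green",(H>40)&(H<85)&(S>110)),("red",((H<8)|(H>172))&(S>120))):
    v,u=np.nonzero(m&sub); print(n,len(u),onz(c,u.mean(),v.mean(),19).round(1) if len(u) else "")
t=capture("scene")
a=cv2.resize(c["color"][110:260,210:360],(400,400),interpolation=cv2.INTER_CUBIC)
b=cv2.resize(t["color"][110:270,160:320],(400,400),interpolation=cv2.INTER_CUBIC)
cv2.imwrite("pics/m6.png",np.hstack([a,b])[:,:,::-1])
E
```

```text
time: 15.28
tool_pos: [298.1, -400.4, 356.0]
tcp_rot: [3.141, 0.001, -1.639]
contact_force: [-0.1, -0.5, 0.2]
grip_width: 0.3
green 19 [ 449.7 -225.4   19. ]
red 27 [ 447.2 -257.1   19. ]
```

View pics/m6.png

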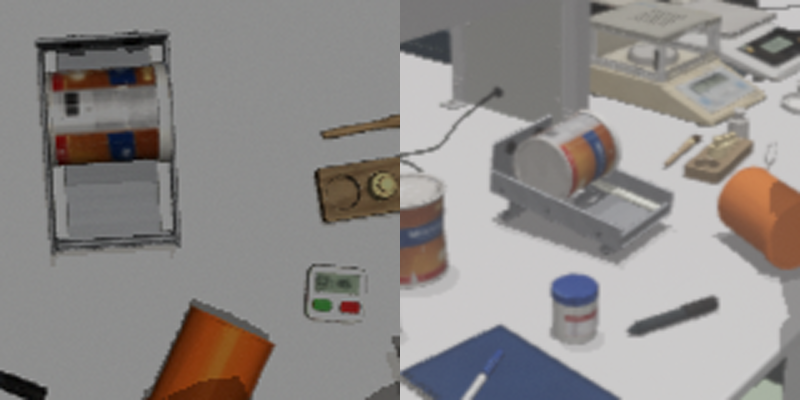

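The tin rests at (110,115) in the top view, uphill of the flap and unchanged. The timer has not moved, at (335,293), and everything else is in place. I'm handing in.

```bash
python3 -c "
from plant import *; print(close_job())"
```

```text
the job is handed in; nothing more can be done
None
```

The tin now lies at rest in the rack behind the flap. I pressed the timer's left key after that, then handed the job in at about 15 s of the 48 s allowed.

- **Tin:** I pushed it up the lane with the fingertips at about 5–9 N. When the fingers backed off, it settled by itself at lane x of about 36.5 mm, within about 2° of square. That is where a tin leaning on the raised flap should rest. I did not see the flap itself, because the tin hides it.
- **Key press:** I pressed with closed fingers turned a quarter, up to 23 N, until the key hit a hard stop. The force rose over a shorter travel than a 1 mm, 5 N key should give. I judged it fully down because the fingertips stopped at a height of about 18 mm, which is its fully-down height.
- **Last picture:** The timer had moved less than 1 mm, the red key was untouched, and the tin had not moved. The other objects in the pictures I viewed looked in place, though I did not measure them, and the 500 g weight was never identified. The wrist force was near zero and the arm was clear of everything.

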